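# Show the assembler the next foot to fit

## Robot

A 6-joint arm with a two-finger parallel gripper is mounted at the origin on the work surface. World frame = base frame: x ahead of the robot, y to its left, z up, the work surface at z = 0. Lengths are in mm, angles in rad, forces in N, time in s.
With the tool pointing down it reaches from about 350 to 800 mm from the base axis. Payload 7.3 kg.
Tool frame: the origin (TCP) lies between the finger pads, 19 mm behind the fingertips; this is the grasp point; z points along the fingers, y is the line along which they close (so a half turn about z gives the same grasp; the last joint's range is limited). The gripper opens to 85 mm and grips with 20 to 120 N. Pads are 22 mm wide; open, the fingers measure 114 mm over their backs; the gripper's body (76 mm by 85 mm) begins 54 mm behind the grasp point. The pads swing forward as they close: fully open they stand 13 mm farther back than shut.
Start: joints at [-1.448, 0.342, 1.524, -0, 1.275, -0.146], TCP at [139.448, -506.159, 250.022] pointing down, gripper open.
Joint ranges: [-2.53, 2.53], [-0.77, 2.02], [0.04, 2.7], [-1, 4.14], [0.28, 2.66], [-3.11, 3.11]. Speed limits (rad/s): [2.57, 2.57, 3.14, 3.14, 3.14, 3.14].

## Interface

Orientations are given as a rotation vector (axis times angle).
In Python, from rig import ctrl gives the robot as it stands. Calls block until the motion is done:
- ctrl.move_ptp(position, orientation): joint-space move of the TCP to a pose.
- ctrl.move_l(position, ori=None, feed=150, f_stop=None): straight line of the TCP; ori=None keeps the orientation; feed is the mean speed in mm/s. With f_stop (N) it stops when the force on the tool has changed by that much, and returns True; else False.
- ctrl.movej(angles): joint-space move.
- ctrl.gripper_to(opening, effort=None): opening from 0.0 (shut) to 1.0 (fully open); effort is the grip in N (None keeps the last); returns when the fingers have stopped.
- ctrl.pause(seconds).
- ctrl.ik(position, orientation): joint angles nearest the present ones, or None.
- ctrl.camera(name): name is "scene" or "top"; returns a dict with "frame" (480x640x3 uint8, red, green, blue), "fx", "fy", "cx", "cy" (pixels), "dist_coeffs" ([k1, k2, p1, p2, k3] as OpenCV has them; the pictures are not rectified), "origin" and "orientation" of the camera in the world. Camera axes: x right, y down, z forward; pixel columns grow to the right and rows downward; lengths in mm; the calibration is good to about 2 mm. A picture is of the moment at which its call begins. There is no depth.
A pose or a line that the arm cannot do raises ctrl.PlanningError and nothing moves.
- ctrl.sign_off(): hands the job in; it is judged then, once.
Readings, each from a call of its own:
- ctrl.read_time_s(): time.
- ctrl.read_qpos(): joint angles.
- ctrl.read_joint_vel(): joint speeds.
- ctrl.read_joint_efforts(): joint torques, N m.
- ctrl.read_ee_pos(): TCP position.
- ctrl.read_tcp_rot(): TCP orientation.
- ctrl.read_contact_force(): force on the tool from outside, world axes, zero at the start.
- ctrl.read_ft_torque(): the same for the moment, N m.
- ctrl.read_finger_gap(): opening from 0.0 (shut) to 1.0 (fully open).
- ctrl.read_grasp_force(): force on a finger pad.
Only numpy, scipy, OpenCV 4.12 (cv2) and the standard library are available. Lean on these libraries where they do the work, as an engineer would, in place of code of your own. Each camera call takes 0.05 s, during which the arm holds its last target. There are 200 camera calls.

## Task

Show the assembler the next step by pointing straight down with the closed fingers, never touching what you point at: first point at the middle of the yellow bin of rubber feet from a few centimetres above its rim and keep still for two seconds, then point at the bare brass seat where the upside-down power supply lacks its fourth foot, again from a few centimetres above, for two seconds. Then press the green button on the grey call box fully down to confirm, and let it come up again. Do not dip down over the red or blue bin, leave the red button alone, and do not touch or move the bins, the power supply or the other things lying about.

Things in the scene. Friction and masses are not known exactly. Their poses are not given: they have to be found in the camera images.
- yellow_bin: yellow plastic parts bin holding black rubber feet (the next part): open box 95 (x) x 70 (y) x 50 mm high, walls 3 mm, loose, on the bench; origin at the centre of its underside, z up. The three bins stand in a row, their order changes
- yellow_bin_rim (a point): centre of the yellow bin's open mouth, at rim height, 50 mm above the bench; z up
- red_bin: red plastic parts bin holding steel screws: open box 95 (x) x 70 (y) x 50 mm high, walls 3 mm, loose, on the bench; origin at the centre of its underside, z up. The three bins stand in a row, their order changes
- red_bin_rim (a point): centre of the red bin's open mouth, at rim height, 50 mm above the bench; z up
- blue_bin: blue plastic parts bin holding brass spacers: open box 95 (x) x 70 (y) x 50 mm high, walls 3 mm, loose, on the bench; origin at the centre of its underside, z up. The three bins stand in a row, their order changes
- blue_bin_rim (a point): centre of the blue bin's open mouth, at rim height, 50 mm above the bench; z up
- psu: power supply lying upside down on the thin dark mat: black finned box with an aluminium base plate facing up, 130 (x) x 90 (y) x 60 mm, loose, 0.85 kg; origin at the centre of its underside, 2 mm above the bench, z up. Round black rubber feet, 22 mm across and 8 mm high, stand at three corners of the plate; the fourth corner (+x, +y) shows a bare brass disc
- seat (a point): centre of the bare brass seat (a flat brass disc 22 mm across with a small dark hole), on the plate's top, 62 mm above the bench and at (48, 30) mm in the power supply's x, y; z up. The fitted feet stand 60 mm and more away
- callbox: grey call box fixed to the bench, 80 (x) x 124 (y) x 40 mm high, with two push buttons on top, green at y = +30 mm and red at y = -30 mm; origin at the centre of its underside, z up
- green_button (a joint): travel of the green button: 0 up, 0.006 m fully down; a spring, 5 N when fully down; at least 4 mm counts as pressed. Pressed straight down with the closed fingertips
- green_button_top (a point): centre of the top face of the green button's cap (28 mm across), moving with it
- red_button (a joint): travel of the red button, like the green one; leave alone
- red_button_top (a point): centre of the top face of the red button's cap
- screwdriver: screwdriver with an orange handle lying on the robot's side of the bench, loose; leave alone
- mug: white mug, 80 mm across, 90 mm high, loose, origin at the centre of its underside; leave alone
- tape: blue roll of tape lying flat, 80 mm across, 25 mm high, loose, origin at the centre of its underside; leave alone
- meter: orange hand-held meter lying flat, 150 x 75 x 35 mm high (its flat dial 41 mm), loose, origin at the centre of its underside; leave alone
Not all that is in view belongs to the job. What is shaped like the psu but turquoise is not meant.

How it is judged (in metres and radians):
On the way, in this order (a step that is already met when the one before it is completed fails the run):
1. the tool point stays above the middle of the yellow bin (within 25 mm sideways, 15 to 90 mm above its rim) for two seconds (horizontal distance between the grasp point and yellow_bin_rim below 0.025 m and z of the grasp point in the frame of yellow_bin_rim between 0.015 and 0.09 m), for 1.8 s.
2. then it stays above the bare brass seat (within 18 mm sideways, 15 to 80 mm above it) for two seconds (horizontal distance between the grasp point and seat below 0.018 m and z of the grasp point in the frame of seat between 0.015 and 0.08 m), for 1.8 s.
3. then the green button is pressed by the fingers, at least 4 mm down (value of joint green_button above 0.004 m and contact force between green_button and the fingers above 0.5 N), for 0.05 s.
At the end, for the whole second after the job is handed in: the green button is up again (within 1.5 mm), the red one was left alone, and the power supply, the three bins, the screwdriver, mug, tape and meter are within 10 mm of where they began (value of joint each of green_button, red_button below 0.0015 m and distance of each of psu, yellow_bin, red_bin, blue_bin, screwdriver, mug, tape, meter from where it was at the start of the episode below 0.01 m); the robot touches nothing.
It fails at once if the power supply or a bin is touched (over 0.5 N) ((contact force between psu and the fingers above 0.5 N or contact force between psu and the arm above 0.5 N) or (contact force between yellow_bin and the fingers above 0.5 N or contact force between yellow_bin and the arm above 0.5 N) or (contact force between red_bin and the fingers above 0.5 N or contact force between red_bin and the arm above 0.5 N) or (contact force between blue_bin and the fingers above 0.5 N or contact force between blue_bin and the arm above 0.5 N)).
It fails at once if a loose thing is lifted or moved by more than 10 mm (distance of any of psu, yellow_bin, red_bin, blue_bin, screwdriver, mug, tape, meter from where it was at the start of the episode above 0.01 m).
It fails at once if another loose thing is touched (over 0.5 N) ((contact force between screwdriver and the fingers above 0.5 N or contact force between screwdriver and the arm above 0.5 N) or (contact force between mug and the fingers above 0.5 N or contact force between mug and the arm above 0.5 N) or (contact force between tape and the fingers above 0.5 N or contact force between tape and the arm above 0.5 N) or (contact force between meter and the fingers above 0.5 N or contact force between meter and the arm above 0.5 N)).
It fails at once if the tool point dips over the middle of the red or blue bin (within 30 mm sideways, under 50 mm above the rim) ((horizontal distance between the grasp point and red_bin_rim below 0.03 m and z of the grasp point in the frame of red_bin_rim below 0.05 m) or (horizontal distance between the grasp point and blue_bin_rim below 0.03 m and z of the grasp point in the frame of blue_bin_rim below 0.05 m)).
It fails at once if the red button is pressed (over 2 mm) (value of joint red_button above 0.002 m).
It also fails if it takes over 58 s, if anything falls off the work surface, if the arm or the gripper's body presses on something with over 40 N, if the wrist force passes 120 N, or if a joint passes its speed limit or range.

## Working session

There is one attempt and no reset: what is moved stays moved. The work goes in short steps, each a Python script; the robot and the scene stay as the last script left them, time stands still between calls to the robot, and variables do not carry over. Pictures are saved under pics/ and viewed, at most 10 in all, crops included, and the job is handed in when it is done.

```bash
mkdir -p pics; cat > h.py <<'E'
import numpy as np, cv2, pickle
from scipy.spatial.transform import Rotation as R
def K(c): return np.array([[c["fx"],0,c["cx"]],[0,c["fy"],c["cy"]],[0,0,1]],float)
def rot(c):
    o=np.array(c["orientation"],float)
    return o if o.shape==(3,3) else R.from_rotvec(o).as_matrix()
def cast(c,px,z):
    """pixels -> world points on plane z"""
    u=cv2.undistortPoints(np.array(px,float).reshape(-1,1,2),K(c),np.array(c["dist_coeffs"],float)).reshape(-1,2)
    d=np.c_[u,np.ones(len(u))]@rot(c).T
    o=np.array(c["origin"],float)
    return o+d*((z-o[2])/d[:,2])[:,None]
def proj(c,P):
    Rm=rot(c).T
    return cv2.projectPoints(np.array(P,float).reshape(-1,3),Rm,-Rm@np.array(c["origin"],float),K(c),np.array(c["dist_coeffs"],float))[0].reshape(-1,2)
def load(): return pickle.load(open("cams.pkl","rb"))
E
python3 - <<'E'
from rig import ctrl
import cv2,pickle
d={n:ctrl.camera(n) for n in("scene","top")}
pickle.dump(d,open("cams.pkl","wb"))
for n,c in d.items():
    cv2.imwrite(f"pics/{n}0.png",c["frame"][:,:,::-1]); print(n,{k:v for k,v in c.items() if k!="frame"})
print(ctrl.read_tcp_rot(),ctrl.read_time_s())
E
```

```text
scene {'fx': 478.15433557777715, 'fy': 478.15433557777715, 'cx': 323.4460150791265, 'cy': 239.4109242776342, 'dist_coeffs': array([-0.04846064,  0.        ,  0.        ,  0.        ,  0.        ]), 'origin': array([1511.17784036,  -70.42218133,  768.0012677 ]), 'orientation': array([-1.66591007, -1.65429002,  0.82743538])}
top {'fx': 528.1373880768639, 'fy': 528.1373880768639, 'cx': 314.5909290763931, 'cy': 235.08799171934652, 'dist_coeffs': array([-0.09915605,  0.        ,  0.        ,  0.        ,  0.        ]), 'origin': array([ 432.36848184,  -41.97085582, 1203.72073481]), 'orientation': array([-2.18770039,  2.20084755, -0.11634345])}
[-3.11188644e+00 -4.20825416e-01  3.00168186e-07] 0.1
```

View pics/scene0.png

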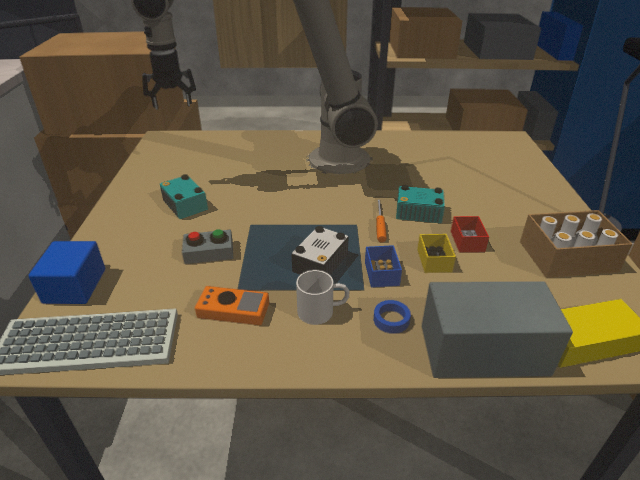

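View pics/top0.png

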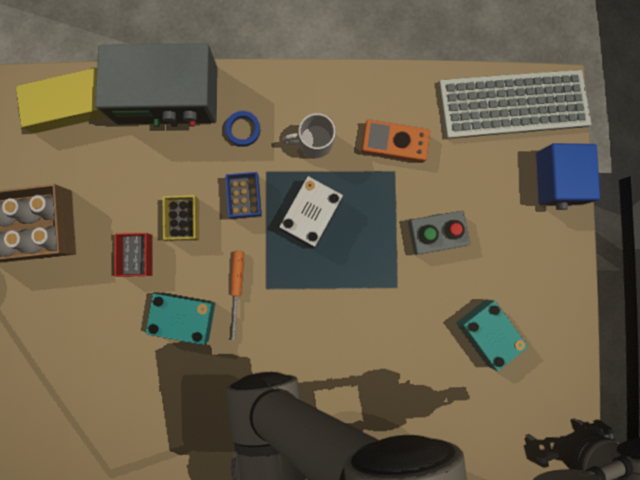

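The top view shows red, yellow and blue bins at (132,255), (180,218) and (242,195). The call box has green at (430,233) and red at (455,229). The mug is at (315,133), the meter at (397,140) and the tape at (241,128).

Yellow candidates are the open bin at (180,218) and a closed box at (55,98). The first fits, being an open bin with black feet inside.

Brass disc candidates are (310,185) on the aluminium plate over the black box, and (202,310) and (520,346) on turquoise boxes. The first fits.

Next I'll measure these and confirm them in a crop.

```bash
cat > m.py <<'E'
from h import *
d=load()
def blob(c,lo,hi,roi,hull=True):
    x0,y0,x1,y1=roi
    m=cv2.inRange(cv2.cvtColor(c["frame"],cv2.COLOR_RGB2HSV),lo,hi)
    k=np.zeros_like(m);k[y0:y1,x0:x1]=m[y0:y1,x0:x1]
    cs,_=cv2.findContours(k,cv2.RETR_EXTERNAL,cv2.CHAIN_APPROX_NONE)
    h=cv2.convexHull(max(cs,key=cv2.contourArea)); M=cv2.moments(h)
    return (M["m10"]/M["m00"],M["m01"]/M["m00"]),h,cv2.contourArea(h)
def tri(p,q):
    o=[];D=[]
    for c,x in((d["top"],p),(d["scene"],q)):
        a=cast(c,[x],0)[0];o0=np.array(c["origin"]);o.append(o0);v=a-o0;D.append(v/np.linalg.norm(v))
    s=np.linalg.lstsq(np.c_[D[0],-D[1]],o[1]-o[0],rcond=None)[0]
    A,B=o[0]+s[0]*D[0],o[1]+s[1]*D[1]
    return (A+B)/2,np.linalg.norm(A-B)
T={"seat":((8,90,90),(28,255,255),(295,172,325,198),(310,248,335,268),62),
"green":((45,90,40),(85,255,255),(412,215,445,250),(205,222,235,248),50),
"red":((0,120,60),(8,255,255),(442,215,470,245),(180,225,206,250),50),
"yellow":((20,110,60),(35,255,255),(155,185,205,248),(410,225,465,275),50),
"redbin":((0,120,50),(8,255,255),(105,225,160,285),(445,210,495,255),50),
"bluebin":((108,110,50),(128,255,255),(220,165,265,225),(360,240,410,290),50)}
out={}
for n,(lo,hi,rt,rs,z) in T.items():
    p,h,a=blob(d["top"],lo,hi,rt); q,h2,a2=blob(d["scene"],lo,hi,rs)
    X,e=tri(p,q)
    H=cast(d["top"],h.reshape(-1,2),z)[:,:2].astype(np.float32)
    (cx,cy),wh,ang=cv2.minAreaRect(H)
    print(n,np.round(p),np.round(q),a,a2,"tri",X.round(1),"gap",round(e,1),"plane",cast(d["top"],[p],z)[0].round(1),"rect",np.round([cx,cy,*wh,ang],1))
E
python3 m.py
python3 - <<'E'
import sys; sys.path.insert(0,'.')
from h import *
f=load()["top"]["frame"][155:285,100:480,::-1]
cv2.imwrite("pics/crop.png",cv2.resize(f,(760,260),interpolation=cv2.INTER_CUBIC))
E
```

```text
seat [309. 185.] [321. 258.] 58.0 36.5 tri [632.4 -63.6  61.8] gap 1.0 plane [632.4 -63.1  62. ] rect [632.2 -63.2  19.7  17.7  89.8]
green [430. 233.] [217. 233.] 124.5 62.5 tri [ 525.8 -327.9   55.8] gap 0.7 plane [ 526.2 -329.    50. ] rect [ 526.  -329.3   28.3   27.2   44.5]
red [456. 229.] [194. 236.] 135.5 73.5 tri [ 535.8 -387.4   55. ] gap 0.2 plane [ 536.2 -389.    50. ] rect [ 536.4 -389.    27.3   29.3   88.4]
yellow [180. 218.] [436. 253.] 1633.0 1340.5 tri [566.2 226.1  22.4] gap 2.3 plane [563.2 221.   50. ] rect [563.9 220.6 100.1  81.9   1. ]
redbin [132. 254.] [469. 234.] 1575.0 1097.5 tri [483.5 333.2  22.9] gap 2.4 plane [482.5 325.9  50. ] rect [482.9 326.   95.1  82.6   0.9]
bluebin [243. 195.] [382. 265.] 1360.5 1207.5 tri [617.1  85.4  24.4] gap 2.3 plane [613.2  83.8  50. ] rect [613.6  83.9  95.9  70.7   4.5]
```

View pics/crop.png

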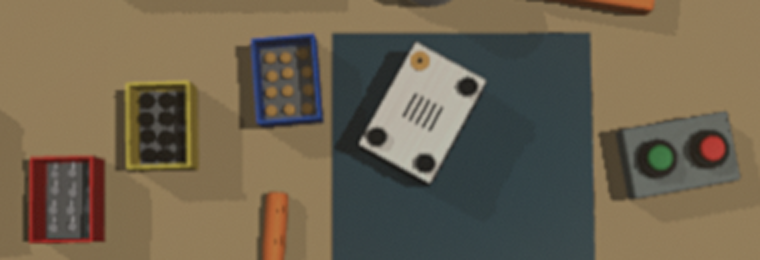

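The crop confirms the targets. The yellow bin at (160,125) in the crop holds black feet. The brass disc at (420,60) is on the white plate with three black feet, and green at (658,157) is left of red. The checks agree:
- The seat triangulates to z = 61.8.
- The buttons are 60.4 mm apart.
- The bin centre is (566,226) once the visible near wall is allowed for.

Now the pointing moves.

```bash
python3 - <<'E'
from rig import ctrl
o=ctrl.read_tcp_rot()
ctrl.gripper_to(0.0,20)
def point(x,y,z,hold):
    ctrl.move_ptp([x,y,230],o); ctrl.move_l([x,y,z],feed=100); ctrl.pause(hold)
    print(ctrl.read_ee_pos(),ctrl.read_time_s(),ctrl.read_finger_gap())
point(566,226,100,2.5); ctrl.move_l([566,226,230])
point(632.3,-63.3,110,2.5); ctrl.move_l([632.3,-63.3,230])
point(525.9,-328.2,110,0.2)
print(ctrl.read_contact_force())
E
```

```text
[566.00421567 225.99664966 100.00041165] 7.7917 0.0037940067852257125
[632.30727911 -63.30305978 109.99163109] 13.8 -0.0011112055790649974
[ 526.06964979 -328.37458735  110.52978891] 17.4 -0.0036504136357476268
[0.77148308 0.10610926 0.44272346]
```

```bash
python3 - <<'E'
from rig import ctrl
import cv2
x,y=525.9,-328.2
ctrl.move_l([x,y,82],feed=60)
print(ctrl.move_l([x,y,58],feed=12,f_stop=9))
ctrl.pause(0.3)
print(ctrl.read_ee_pos(),ctrl.read_contact_force())
cv2.imwrite("pics/press.png",ctrl.camera("scene")["frame"][180:300,140:300,::-1].repeat(4,0).repeat(4,1))
E
```

```text
True
[ 526.0139454  -328.2776726    74.79241525] [-1.33627235  1.51031192  4.58178023]
```

View pics/press.png

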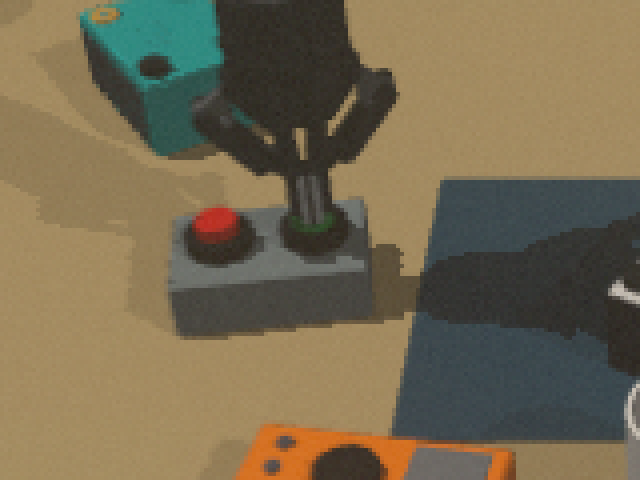

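The fingers are on the green cap at crop (315,225), and the red cap at (215,225) is clear. The 4.6 N reading doesn't prove full travel, so I'll step down until the hard stop shows in the force.

```bash
python3 - <<'E'
from rig import ctrl
import numpy as np
x,y=525.9,-328.2
f=lambda:np.mean([ctrl.read_contact_force()[2] for _ in range(1)])
z=74.8
while z>64:
    z-=1; s=ctrl.move_l([x,y,z],feed=10,f_stop=25); ctrl.pause(0.25)
    F=f(); print(z,s,ctrl.read_ee_pos()[2].round(2),F.round(1))
    if s or F>18: break
ctrl.pause(.3)
ctrl.move_l([x,y,82],feed=30); ctrl.pause(.3); print(ctrl.read_contact_force(),ctrl.read_time_s())
ctrl.move_l([x,y,200]); ctrl.pause(.3)
import cv2
for n in("scene","top"):
    c=ctrl.camera(n); cv2.imwrite(f"pics/{n}1.png",c["frame"][:,:,::-1])
E
```

```text
73.8 False 74.7 8.5
72.8 False 74.58 13.9
71.8 False 74.5 19.8
[-0.17546927 -0.00750744  0.10790411] 21.8667
```

View pics/scene1.png

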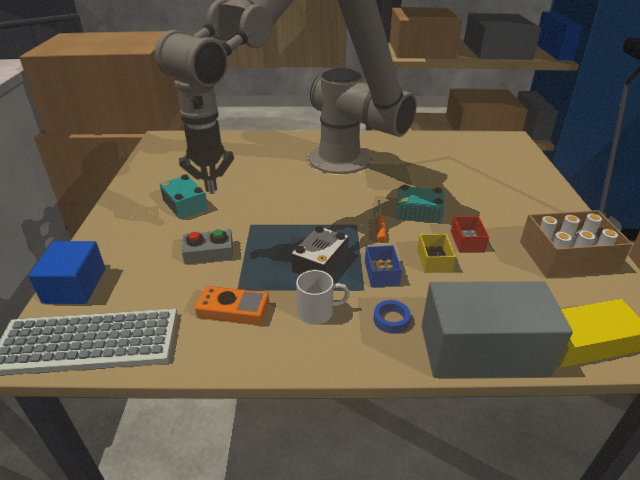

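The scene is undisturbed: red is at (195,238), green at (218,235), and the bins, psu, mug, tape and meter are where they were. The hard stop came at TCP z ≈ 74.7, higher than I expected. I'll press again while logging force against height, to confirm the soft spring travel came before the stop.

```bash
python3 - <<'E'
from rig import ctrl
import numpy as np
x,y=525.9,-328.2
ctrl.move_l([x,y,88],feed=80); ctrl.pause(.4)
b=ctrl.read_contact_force()[2]
for z in np.arange(86,71,-1.):
    s=ctrl.move_l([x,y,z],feed=15,f_stop=25); ctrl.pause(0.25)
    F=np.mean([(ctrl.pause(.02),ctrl.read_contact_force()[2]-b)[1] for _ in range(4)])
    print(z,s,ctrl.read_ee_pos()[2].round(2),F.round(2))
    if s or F>14: break
ctrl.move_l([x,y,95],feed=30); ctrl.move_l([x,y,200]); ctrl.pause(.5)
print(ctrl.read_contact_force(),ctrl.read_time_s())
E
```

```text
86.0 False 86.04 0.15
85.0 False 85.03 0.82
84.0 False 84.01 -0.12
83.0 False 83.01 -0.17
82.0 False 81.98 -0.39
81.0 False 81.0 0.1
80.0 False 80.09 1.65
79.0 False 79.09 2.1
78.0 False 78.05 3.48
77.0 False 77.07 3.37
76.0 False 76.07 4.29
75.0 False 75.06 4.36
74.0 False 74.69 9.46
73.0 False 74.6 15.11
[ 0.01049146 -1.02571026 -0.04029657] 35.35
```

The profile matches the button: spring force from z ≈ 80.7 to 74.8 (6 mm, about 5 N), then a hard stop. It was pressed fully down, and the arm is now clear of it.

```bash
python3 -c "
from rig import ctrl
print(ctrl.sign_off())"
```

```text
the job is handed in; nothing more can be done
None
```

I pointed at the yellow bin and then the bare brass seat for 2.5 s each, pressed the green button fully down (twice, the second time to check its travel) and released it, saw nothing else moved in the scene picture after the first press, and handed the job in at about 35 s; no verdict was returned.

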